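Refit the hob's grease filter and control knob, and hold the knob in

TASK

The hob's grease filter and control knob have been washed. First slide the filter cassette down into the hob's slot until it is fully home; then turn the knob so that its bore matches the D-shaped shaft, push it all the way onto the shaft, and press it on down against the shaft's spring to the stop to reset the filter timer. Finish while still gripping the knob and holding it pressed in (do not let go), and leave the two mills and the bowl where they stand.

Things in the scene. Friction and masses are not known exactly. Their poses are not given: they have to be found in the camera images.
- hob: Portable hob with built-in extractor, fixed on the counter: a dark steel block 240 (x) x 360 (y) x 80 high, black glass cooking zone on its -y half, bright slot surround near the middle, aluminium control strip on its +y side. Origin: centre of its underside.
- slot_mouth (a point): Centre of the mouth of the filter slot, level with the hob's top (80 above the counter); axes as the hob's. The slot is a plain upright pocket 93 long (x) x 16.5 wide (y) x 60 deep with a flat floor, sharp edged.
- cassette: Loose grease filter, 130 to 250 g: aluminium slab with dark slats, its top 20 red, 90 long (x) x 14 thick (y) x 90 high; the lowest 8 taper to a foot 80 x 8. Both faces and both ends are alike. Origin: centre of its underside. Starts on edge in the rack, underside 12 above the counter; home in the slot, 30 stand out above the hob and its origin is 60 below the slot mouth.
- rack: White drying rack, fixed: plate 120 (x) x 100 (y) x 12 thick with steel wires 5 thick. The cassette stands on the plate, length along the rack's x, between wire pairs at x = -37 and +37 (y = -12 and +12) that end 57 above the counter; outer wires at y = -38 and +38 end 42 above it. Origin: centre of its underside.
- knob: Loose black knob, 40 to 85 g, upright on the counter: round skirt 44 diameter x 14 high, on it a bar grip 46 long (x) x 14 wide (y), from 14 to 38 above the underside. A white line on the bar's top and end marks its +x end. A D-shaped bore, 13.2 diameter, 14 deep, enters its centre from below; the bore's flat is 2.6 from the axis on the +x side. Origin: centre of its underside.
- stem_tip (a point): Centre of the top of the upright brass D-shaft on the control strip, unpressed 26 above the hob's top, 22 above a black bezel disc 52 wide. Shaft 12 diameter, with a flat 2 from its axis facing this point's +x, where the bezel has a white tick. Its top 3 are chamfered by 1.5. It does not turn. With the knob fully on, white line towards the tick, the knob's origin is 14 below this point.
- pointer (a point): White-line (+x) end of the knob's bar grip: point on its top, 20 out from the knob's axis, 38 above its underside; axes as the knob's.
- stem (a joint): How far the D-shaft is pressed down, m: 0 = up, 0.006 = at its stop. Its spring takes about 5 N to start and 10 N at the stop, and pushes the shaft up again when let go.
- pepper_mill: Dark wooden mill, loose bystander, 52 diameter x 125 high. Origin: centre of its underside.
- salt_mill: Light wooden mill, loose bystander, 52 diameter x 125 high. Origin: centre of its underside.
- bowl: Teal bowl, loose bystander, 100 diameter x 50 high. Origin: centre of its underside.

How it is judged (in metres and radians):
On the way, in this order (a step that is already met when the one before it is completed fails the run):
1. the filter cassette is fully home in the slot (z of cassette in the frame of slot_mouth below -0.0565 m and horizontal distance between cassette and slot_mouth below 0.006 m and angle between cassette's own z axis and vertical below 0.06 rad and angle between the x axis of cassette and the x axis of hob, either way round below 0.06 rad), for 0.2 s.
2. the knob is fully on the D-shaft (z of knob in the frame of stem_tip below -0.0115 m and horizontal distance between knob and stem_tip below 0.0022 m and angle between knob's own z axis and vertical below 0.1 rad and angle between the x axis of knob and the x axis of stem_tip, either way round below 0.25 rad and x of pointer in the frame of stem_tip above 0.015 m), for 0.2 s.
At the end, for the whole second after the job is handed in: Cassette released, in the slot within 3.5 mm of its floor, upright; knob on the shaft within 2.5 mm of full depth, white line on the flat's side within 0.25 rad, centred to 2.2 mm, level, at rest; fingers still on it (over 2 N), keeping the shaft down at least 4.2 of its 6 mm (all of step 1 and all of step 2 and value of joint stem above 0.0042 m and contact force between the fingers and knob above 2 N and contact force between the fingers and cassette below 0.1 N and linear speed of each of knob, cassette below 0.02 m/s); the arm keeps its last pose, push and grip.
It fails at once if a mill or the bowl is shifted by more than 30 mm or tipped over (distance of any of pepper_mill, salt_mill, bowl from where it was at the start of the episode above 0.03 m or angle between any of pepper_mill, salt_mill, bowl's own z axis and vertical above 0.5 rad).
It also fails if it takes over 64 s, if anything falls off the work surface, if the arm or the gripper's body presses on something with over 40 N, if the wrist force passes 120 N, or if a joint passes its speed limit or range.

ROBOT

A 6-joint arm with a two-finger parallel gripper is mounted at the origin on the work surface. World frame = base frame: x ahead of the robot, y to its left, z up, the work surface at z = 0. Lengths are in mm, angles in rad, forces in N, time in s.
With the tool pointing down it reaches from about 325 to 1000 mm from the base axis. Payload 5.1 kg.
Tool frame: the origin (TCP) lies at the very end of the fingers, on their centre line; the grasp point (between the pads) lies 19 mm behind it (arm.hold_point_z is the distance from the TCP to the grasp point, in mm); z points along the fingers, y is the line along which they close (so a half turn about z gives the same grasp; the last joint's range is limited). The gripper opens to 85 mm and grips with 20 to 120 N. Pads are 22 mm wide; open, the fingers measure 114 mm over their backs; the gripper's body (76 mm by 85 mm) begins 54 mm behind the grasp point. The pads swing forward as they close: fully open they stand 13 mm farther back than shut.
Start: joints at [1.038, 0.124, 1.65, -0, 1.367, -0.083], TCP at [282.629, 585.325, 231.322] pointing down, gripper open.
Joint ranges: [-2.61, 2.61], [-1.02, 2.33], [0.03, 2.71], [-1.35, 4.49], [0.32, 2.68], [-2.91, 2.91]. Speed limits (rad/s): [2.57, 2.57, 3.14, 3.14, 3.14, 3.14].

INTERFACE

Orientations are given as a unit quaternion [x, y, z, w].
In Python, from station import arm, camrig, readout, hand_in gives the robot as it stands (arm), with the cameras (camrig), the readings (readout) and the job as plain functions.
- The arm moves only by the tool send_path, called after "Call:" as name(argument=value, ...) on one line, values as JSON. Schema: {"type":"object","properties":{"ticks":{"type":"array","items":{"type":"array","items":{"type":"array","items":{"type":"number"},"minItems":7,"maxItems":7},"minItems":1,"maxItems":12},"minItems":1,"maxItems":1},"only":{"type":"string"},"quiet":{"type":"boolean"},"lines":{"type":"string"}},"required":["ticks"],"additionalProperties":false}. ticks is a list that holds a single list of rows (three levels of brackets), with 1 to 12 rows, each of 7 numbers: dx, dy, dz in fractions of the full range, 1 being 750 mm, then a rotation vector rx, ry, rz in shares of 4 rad (1.0 is 4 rad), then the opening from 0.0 (shut) to 1.0 (fully open); each row is the pose to reach, as a shift and turn from the pose commanded when the call began, along the tool's axes at that moment; what a row does not reach only later rows make up. A row lasts 1/8 s, in which the tool goes at most 62.5 mm and 0.188 rad, less where a joint would pass 70% of its speed; a pose out of reach is approached as far as the arm can. The fingers move at their own pace and stop on an object; the grip force is fixed at half the most. Time passes only in rows, so rows that do not move let the fingers close. The tool returns the time, the measured TCP pose, the force, the opening and the grip force at its end. only (a regular expression) keeps the lines of the reply that match it, lines (a string "A,B") keeps lines A to B, and quiet returns only ok. A shift or turn number past 1, either way, is cut back to 1. Input that does not fit is refused with a message, and nothing moves.
- readout.sense(): the state, without advancing time (a new reading comes with each control period).
- camrig.snapshot(name): name is "scene" or "top" or "wrist"; returns the picture (384x512x3 uint8, red, green, blue); there is no depth.
- camrig.get_calibration(name): a dict with "intrinsics" (3x3 intrinsics, pixels), "R" (3x3) and "t" (3): a world point X has camera coordinates R X + t. Camera axes: x right, y down, z forward; pixel columns grow to the right and rows downward; lengths in mm; the calibration is good to about 2 mm. The wrist camera is an equidistant fisheye: a pixel r from the principal point sees the ray r / f radians off the axis. A picture is of the moment at which its call begins: read the wrist's pose just before it. get_calibration takes no time and is no camera call; for the wrist camera it gives the pose at the moment of the call.
- hand_in(): hands the job in; it is judged then, once.
The state is a dict: "clock": time; "joint_positions": joint angles; "dq": joint speeds; "joint_torque": joint torques, N m; "position": TCP position; "ee_rot": TCP orientation; "contact_force": force on the tool from outside, world axes, zero at the start; "ft_torque": the same for the moment, N m; "opening": opening from 0.0 (shut) to 1.0 (fully open); "finger_force": force on a finger pad.
Only numpy, scipy, OpenCV 4.12 (cv2) and the standard library are available. Lean on these libraries where they do the work, as an engineer would, in place of code of your own. Each camera call takes 0.05 s, during which the arm holds its last target. There are 200 camera calls.

## Working session

There is one attempt and no reset: what is moved stays moved. The work goes in short steps, Python scripts to look and compute and a tool call to move; the robot and the scene stay as the last step left them, time stands still between calls to the robot, and variables do not carry over. Pictures are saved under pics/ and viewed, at most 10 in all, crops included, and the job is handed in when it is done.

```bash
ls; mkdir -p pics
```

Run:
```python
from station import arm, camrig, readout, hand_in
import cv2,numpy as np
for n in("scene","top"):
    cv2.imwrite(f"pics/{n}0.png",camrig.snapshot(n)[:,:,::-1])
    c=camrig.get_calibration(n);print(n,{k:np.round(v,3).tolist() for k,v in c.items()})
w=camrig.get_calibration("wrist");print({k:np.round(v,3).tolist() for k,v in w.items()})
print(readout.sense())
```

```text
pics
station.py
scene {'intrinsics': [[424.525, 0.0, 252.692], [0.0, 424.525, 190.257], [0.0, 0.0, 1.0]], 'R': [[-0.164, 0.986, 0.001], [0.657, 0.11, -0.746], [-0.736, -0.122, -0.666]], 't': [96.785, -325.738, 1785.797]}
top {'intrinsics': [[399.521, 0.0, 261.558], [0.0, 399.521, 193.241], [0.0, 0.0, 1.0]], 'R': [[-0.069, -0.998, -0.001], [-0.976, 0.068, -0.209], [0.209, -0.014, -0.978]], 't': [37.805, 608.512, 1039.939]}
{'intrinsics': [[297.319, 0.0, 254.311], [0.0, 297.319, 198.617], [0.0, 0.0, 1.0]], 'R': [[0.435, 0.901, -0.002], [0.868, -0.419, 0.267], [0.239, -0.118, -0.964]], 't': [-648.69, -35.55, 377.682]}
{'clock': 0.1, 'joint_positions': array([ 1.03838976e+00,  1.24471923e-01,  1.65154351e+00,  5.62048501e-06,
        1.36746693e+00, -8.25964316e-02]), 'dq': array([-0.00044825, -0.00124697, -0.00489737,  0.0015721 ,  0.00080775,
       -0.00170107]), 'joint_torque': array([ 6.81438414e-04, -4.24931431e+01, -3.66653430e+01,  8.67956203e-06,
        3.88985834e-03,  1.08766329e-05]), 'position': array([282.36184613, 584.86257795, 230.15160057]), 'ee_rot': array([ 2.23014279e-01,  9.74814720e-01, -8.99702813e-04, -2.88610216e-04]), 'contact_force': array([-0.21382636, -0.49400263, -0.33364678]), 'ft_torque': array([-0.02192673, -0.0429072 , -0.03303494]), 'finger_force': 0.0, 'opening': 1.0018409542273812}
```

View pics/scene0.png

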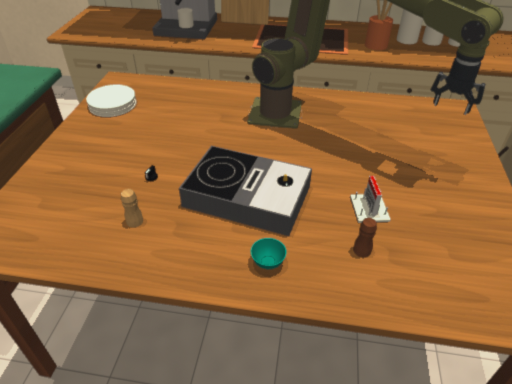

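View pics/top0.png

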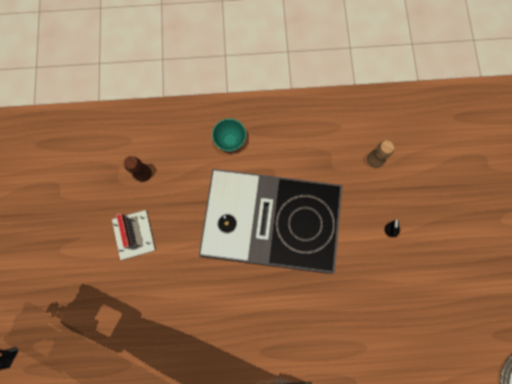

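The scene view shows the rack with the red-topped cassette at right, the hob in the middle and the knob at left. In the top view the rack is at about (133,234), the slot at (265,219), the shaft at (227,223) and the knob at (393,229).

Create h.py:
```python
from station import arm, camrig, readout, hand_in
import cv2,numpy as np
from scipy.spatial.transform import Rotation as Rn
def bp(name,uv,z,c=None):
    c=c or camrig.get_calibration(name);K=np.array(c["intrinsics"]);R=np.array(c["R"]);t=np.array(c["t"])
    u=(uv[0]-K[0,2])/K[0,0];v=(uv[1]-K[1,2])/K[1,1]
    if name=="wrist":
        r=np.hypot(u,v);s=np.sinc(r/np.pi);d=np.array([u*s,v*s,np.cos(r)])
    else: d=np.array([u,v,1.])
    d=R.T@d;o=-R.T@t
    return o+d*(z-o[2])/d[2]
def proj(name,X,c=None):
    c=c or camrig.get_calibration(name);K=np.array(c["intrinsics"])
    p=np.array(c["R"])@np.array(X,float)+np.array(c["t"])
    if name=="wrist":
        rr=np.hypot(p[0],p[1]);q=p[:2]/max(rr,1e-9)*np.arctan2(rr,p[2])
    else: q=p[:2]/p[2]
    return q*K[0,0]+K[:2,2]
def delta(xyz,yaw):
    """tool-frame shift/turn to a tool-down pose at world xyz, tool y axis at world angle yaw (mod pi)"""
    s=readout.sense();R=Rn.from_quat(s["ee_rot"])
    best=None
    for k in (0,1):
        a=yaw+k*np.pi;y=np.array([np.cos(a),np.sin(a),0]);z=np.array([0,0,-1.]);M=np.c_[np.cross(y,z),y,z]
        rv=(R.inv()*Rn.from_matrix(M)).as_rotvec()
        if best is None or np.linalg.norm(rv)<np.linalg.norm(best):best=rv
    return np.round(R.inv().apply(np.array(xyz)-s["position"]),1),np.round(best,4)
def snap(name,fn,box=None,k=1):
    c=camrig.get_calibration(name);im=camrig.snapshot(name)[:,:,::-1]
    np.save("pics/"+fn+".npy",im)
    import pickle;pickle.dump(c,open("pics/"+fn+".pkl","wb"))
    if box: im=im[box[1]:box[3],box[0]:box[2]]
    cv2.imwrite("pics/"+fn+".png",cv2.resize(im,None,fx=k,fy=k,interpolation=cv2.INTER_CUBIC))
```

Run:
```python
from h import *
for l,p,z in [("hobc",(213,170),80),("",(341,185),80),("",(333,272),80),("",(201,257),80),("slot",(265,219),80),("shaft",(227,223),100),("knob",(393,229),10),("knobtop",(397,222),38),("rackc",(112,218),12),("",(147,210),12),("",(155,252),12),("",(120,260),12),("casTop",(120,215),102),("",(128,248),102),("bowl",(230,137),30),("pep",(143,173),0),("salt",(377,160),0)]:
    print(l,p,bp("top",p,z).round(0))
```

Run:
```python
from h import *
s=readout.sense();R=Rn.from_quat(s["ee_rot"]);c=camrig.get_calibration("wrist")
o=-np.array(c["R"]).T@c["t"];print("cam in tool",R.inv().apply(o-s["position"]),"axis",R.inv().apply(np.array(c["R"])[2]))
print(R.as_matrix().round(2).tolist());print(proj("wrist",(525,363,102)))
print(delta((525,364,230),0.2+np.pi/2))
```

```text
cam in tool [  66.4625589    -0.17454092 -141.82817844] axis [-2.66908860e-01 -4.07487593e-04  9.63721689e-01]
[[-0.9, 0.43, -0.0], [0.43, 0.9, -0.0], [0.0, -0.0, -1.0]]
[190.65520699 399.26269748]
(array([-3.145e+02, -9.340e+01,  3.000e-01]), array([-0.0018, -0.0008, -0.6498]))
```

Units first: shifts go in shares of 750 mm and turns go in shares of 4 rad. So -314 mm is -0.4187, -270 mm is -0.36, -0.65 rad is -0.1625.

Call:
send_path(ticks=[[[-0.0667,-0.02,0,0,0,-0.025,1],[-0.14,-0.04,0,0,0,-0.055,1],[-0.2133,-0.0627,0,0,0,-0.0825,1],[-0.2867,-0.0853,0,0,0,-0.1125,1],[-0.36,-0.1067,0,0,0,-0.14,1],[-0.4187,-0.124,0,0,0,-0.1625,1],[-0.4187,-0.124,0,0,0,-0.1625,1],[-0.4187,-0.124,0,0,0,-0.1625,1]]])

```text
clock: 1.1
position: [524.5, 365.1, 230.7]
ee_rot: [-0.1, 0.995, -0.0, -0.001]
contact_force: [-0.3, 0.5, -0.3]
opening: 1.004
finger_force: 0.0
```

Run:
```python
from h import *
snap("wrist","w1",(70,50,470,350),2)
c=camrig.get_calibration("wrist");print(proj("wrist",(525,364,102),c))
```

```text
[253.43235566 190.90368263]
```

View pics/w1.png

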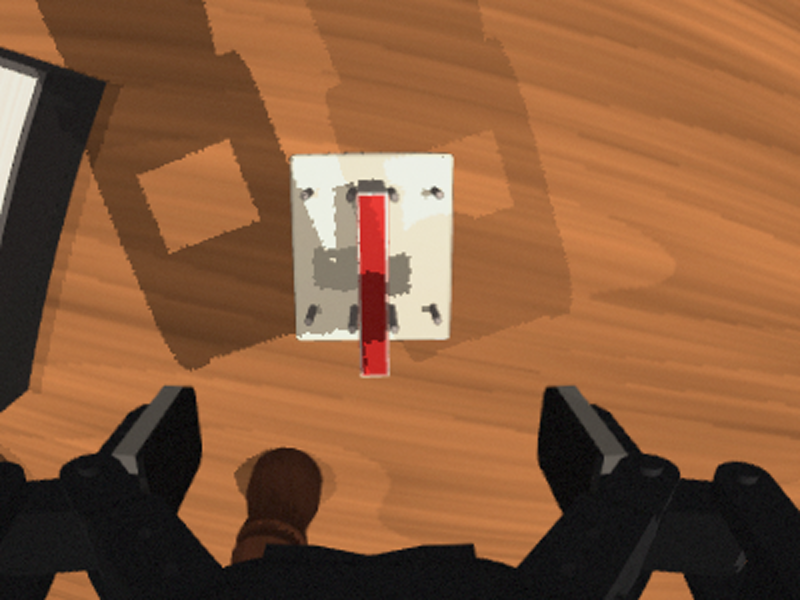

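The red cassette top spans crop corners (358,195), (385,195), (388,376) and (360,376).

Run:
```python
from h import *
import pickle
c=pickle.load(open("pics/w1.pkl","rb"));im=np.load("pics/w1.npy").astype(int)
m=((im[:,:,2]>70)&(im[:,:,1]<0.35*im[:,:,2])&(im[:,:,0]<0.4*im[:,:,2])).astype(np.uint8)
n,l,st,ce=cv2.connectedComponentsWithStats(m);i=1+np.argmax(st[1:,4]);print(st[i])
v,u=np.where(l==i);P=np.array([bp("wrist",p,102,c)[:2] for p in zip(u,v)])
r=cv2.minAreaRect(P.astype(np.float32));print(r)
for p in [(358,195),(385,195),(388,376),(360,376)]: print(bp("wrist",(p[0]/2+70-.25,p[1]/2+50-.25),102,c).round(1))
P0=[bp("wrist",(p[0]/2+70-.25,p[1]/2+50-.25),12,c)[:2] for p in [(292,155),(452,155),(450,340),(298,340)]]
print(np.round(P0,1),np.mean(P0,0))
```

```text
[ 250  148   13   89 1021]
((527.4069213867188, 366.4265441894531), (86.125732421875, 10.974533081054688), 12.517302513122559)
[485.9 351.2 102. ]
[483.5 363.3 102. ]
[569.8 382.9 102. ]
[572.6 369.3 102. ]
[[478.3 307.3]
 [459.1 402. ]
 [574.2 427.5]
 [593.6 331.2]] [526.28703178 367.00893747]
```

Run:
```python
from h import *
print(delta((527.5,366.5,78),0.213+np.pi/2))
```

```text
(array([ -3.6,   0.2, 152.9]), array([ 0.0001, -0.0009, -0.0125]))
```

Scaled: 152.5 mm is 0.2033, 140 mm is 0.1867, -0.012 rad is -0.003.

Call:
send_path(ticks=[[[-0.0027,0,0.0667,0,0,-0.003,1],[-0.0048,0.0003,0.1333,0,0,-0.003,1],[-0.0048,0.0003,0.1867,0,0,-0.003,1],[-0.0048,0.0003,0.2033,0,0,-0.003,1],[-0.0048,0.0003,0.2033,0,0,-0.003,0],[-0.0048,0.0003,0.2033,0,0,-0.003,0],[-0.0048,0.0003,0.2033,0,0,-0.003,0],[-0.0048,0.0003,0.2033,0,0,-0.003,0],[-0.0048,0.0003,0.2033,0,0,-0.003,0],[-0.0048,0.0003,0.2033,0,0,-0.003,0]]])

```text
clock: 2.4
position: [529.4, 366.6, 80.5]
ee_rot: [-0.106, 0.994, 0.001, 0.001]
contact_force: [-0.5, 0.4, 5.5]
opening: 0.149
finger_force: 60.5
```

Call:
send_path(ticks=[[[0,0,-0.0333,0,0,0,0],[0,0,-0.08,0,0,0,0],[0,0,-0.1467,0,0,0,0],[0,0,-0.2,0,0,0,0],[0,0,-0.2,0,0,0,0],[0,0,-0.2,0,0,0,0]]])

```text
clock: 3.15
position: [527.5, 365.3, 226.4]
ee_rot: [-0.106, 0.994, -0.001, -0.002]
contact_force: [0.1, -0.0, -2.7]
opening: 0.148
finger_force: 59.5
```

```bash
python3 - <<'E'
from h import *
print(delta((551,75,228),-0.19+np.pi/2))
E
```

```text
(array([  38.1, -288.8,   -1.2]), array([-0.0019, -0.0032,  0.4021]))
```

Scaled: -289 mm is -0.3853, -240 mm is -0.32, 0.402 rad is 0.1005.

Call:
send_path(ticks=[[[0.0067,-0.04,0,0,0,0.0125,0],[0.016,-0.1067,0,0,0,0.03,0],[0.024,-0.18,0,0,0,0.05,0],[0.0333,-0.2533,0,0,0,0.07,0],[0.044,-0.32,0,0,0,0.09,0],[0.0507,-0.3667,0,0,0,0.1,0],[0.0507,-0.3853,0,0,0,0.1005,0],[0.0507,-0.3853,0,0,0,0.1005,0],[0.0507,-0.3853,0,0,0,0.1005,0],[0.0507,-0.3853,0,0,0,0.1005,0]]])

```text
clock: 4.4
position: [552.0, 76.6, 228.6]
ee_rot: [0.094, 0.996, 0.0, -0.0]
contact_force: [0.1, -0.3, -1.7]
opening: 0.148
finger_force: 59.5
```

Run:
```python
from h import *
snap("wrist","w2",(0,20,400,320),2)
c=camrig.get_calibration("wrist");print(proj("wrist",(535,-8,80),c))
```

```text
[171.0489042  184.71216963]
```

View pics/w2.png

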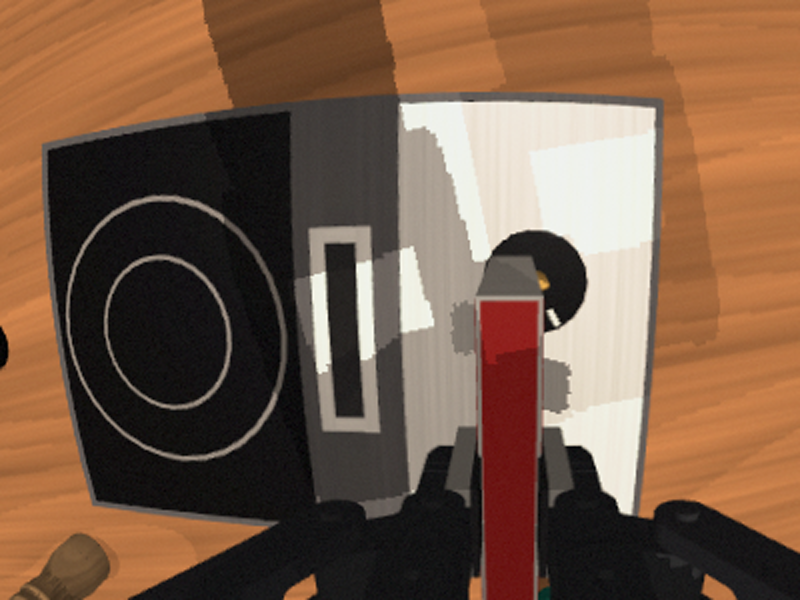

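Run:
```python
from h import *
import pickle
c=pickle.load(open("pics/w2.pkl","rb"));B=lambda p,z:bp("wrist",(p[0]/2-.25,p[1]/2+20-.25),z,c)
im=np.load("pics/w2.npy")
g=cv2.cvtColor(im,cv2.COLOR_BGR2GRAY)
for nm,pts in [("in",[(326,242),(355,242),(363,417),(335,418)]),("out",[(309,228),(371,226),(379,432),(323,430)]),("hob",[(43,144),(662,99),(95,503)])]:
    P=np.array([B(p,80)[:2] for p in pts]);print(nm,P.round(1).tolist(),P.mean(0).round(1),[round(float(np.arctan2(*(P[i]-P[j])[::-1])),3) for i,j in ((0,3),(1,2))if len(P)>3],[np.linalg.norm(P[i]-P[i-1]).round(1) for i in range(len(P))])
    if nm=="hob": d=P[0]-P[2];print(np.arctan2(d[1],d[0]), P[1]-P[0],(P[1]+P[2])/2)
print("tick",B((556,317),84),"bezel",B((586,282),84))
s=readout.sense()
for p in [(478,298),(542,298)]:
    q=B(p,s["position"][2]+21.5);print("cas",Rn.from_quat(s["ee_rot"]).inv().apply(q-s["position"]))
```

```text
in [[489.0, -5.6], [492.4, 9.3], [583.1, -9.3], [581.0, -25.1]] [536.4  -7.7] [2.933, 2.939] [np.float64(94.0), np.float64(15.3), np.float64(92.6), np.float64(15.9)]
out [[480.0, -12.9], [486.4, 19.1], [593.0, -2.9], [586.7, -34.0]] [536.5  -7.7] [2.946, 2.938] [np.float64(108.7), np.float64(32.6), np.float64(108.8), np.float64(31.7)]
hob [[381.0, -178.4], [450.2, 171.7], [613.6, -222.9]] [481.6 -76.5] [] [np.float64(236.8), np.float64(356.9), np.float64(427.1)]
2.9523918832744043 [ 69.15954723 350.08775321] [531.90749632 -25.62101403]
tick [548.24720789 100.23780626  84.        ] bezel [533.71878117 117.69759136  84.        ]
cas [ 46.03349829  -6.74425212 -21.49201001]
cas [ 46.03659757   6.3683281  -21.4903718 ]
```

Run:
```python
from h import *
print(delta((537.7,-7.9,160),-0.20+np.pi/2))
```

```text
(array([ -1.7, -85.6,  68.7]), array([ 0.0001, -0.0002,  0.0119]))
```

Scaled: -86 mm is -0.1147, 68 mm is 0.0907, 0.012 rad is 0.003.

Call:
send_path(ticks=[[[-0.0013,-0.04,0,0,0,0.003,0],[-0.0023,-0.0867,0,0,0,0.003,0],[-0.0023,-0.1147,0.0133,0,0,0.003,0],[-0.0023,-0.1147,0.0467,0,0,0.003,0],[-0.0023,-0.1147,0.08,0,0,0.003,0],[-0.0023,-0.1147,0.0907,0,0,0.003,0],[-0.0023,-0.1147,0.0907,0,0,0.003,0],[-0.0023,-0.1147,0.0907,0,0,0.003,0],[-0.0023,-0.1147,0.0907,0,0,0.003,0]]])

```text
clock: 5.58
position: [538.4, -9.3, 162.1]
ee_rot: [0.101, 0.995, -0.0, 0.001]
contact_force: [0.7, 0.6, -1.9]
opening: 0.151
finger_force: 59.5
```

```bash
python3 - <<'E'
from h import *
print(delta((537.7,-7.9,88.5),-0.20+np.pi/2))
E
```

```text
(array([ 1.1,  1.2, 73.6]), array([ 0.0002,  0.0022, -0.0016]))
```

Scaled: 30 mm is 0.04, 22 mm is 0.0293.

Call:
send_path(ticks=[[[0.0011,0.0013,0.008,0,0,0,0],[0.0011,0.0013,0.0187,0,0,0,0],[0.0011,0.0013,0.0293,0,0,0,0],[0.0011,0.0013,0.04,0,0,0,0],[0.0011,0.0013,0.04,0,0,0,0]]])

```text
clock: 6.2
position: [536.4, -8.2, 129.6]
ee_rot: [0.101, 0.995, 0.0, -0.001]
contact_force: [0.4, -0.1, -1.3]
opening: 0.153
finger_force: 59.5
```

```bash
python3 -c "
from h import *
for i in range(3):
  s=readout.sense();print(s['position'],s['contact_force'],s['ft_torque'])"
```

```text
[536.43694862  -8.16786616 129.60654177] [ 0.39223303 -0.11519483 -1.30788439] [0.00599796 0.02380473 0.00571928]
[536.43694862  -8.16786616 129.60654177] [ 0.39223303 -0.11519483 -1.30788439] [0.00599796 0.02380473 0.00571928]
[536.43694862  -8.16786616 129.60654177] [ 0.39223303 -0.11519483 -1.30788439] [0.00599796 0.02380473 0.00571928]
```

Scaled: 42 mm is 0.056, 40 mm is 0.0533.

Call:
send_path(ticks=[[[0,0,0.0133,0,0,0,0],[0,0,0.0267,0,0,0,0],[0,0,0.04,0,0,0,0],[0,0,0.0493,0,0,0,0],[0,0,0.0533,0,0,0,0],[0,0,0.056,0,0,0,0],[0,0,0.056,0,0,0,0]]])

```text
clock: 7.08
position: [537.2, -8.2, 89.0]
ee_rot: [0.101, 0.995, 0.0, 0.0]
contact_force: [0.9, -0.2, -2.0]
opening: 0.153
finger_force: 59.5
```

Scaled: 3 mm is 0.004, 1.5 mm is 0.002.

Call:
send_path(ticks=[[[0,0,0.002,0,0,0,0],[0,0,0.004,0,0,0,0],[0,0,0.004,0,0,0,0]]])

```text
clock: 7.45
position: [537.7, -8.2, 88.5]
ee_rot: [0.101, 0.995, -0.0, 0.0]
contact_force: [-6.5, 0.1, 10.3]
opening: 0.155
finger_force: 61.3
```

Scaled: -140 mm is -0.1867, -110 mm is -0.1467.

Call:
send_path(ticks=[[[0,0,-0.0013,0,0,0,0.5],[0,0,-0.0013,0,0,0,0.5],[0,0,-0.0013,0,0,0,0.5],[0,0,-0.0267,0,0,0,0.6],[0,0,-0.08,0,0,0,1],[0,0,-0.1467,0,0,0,1],[0,0,-0.1867,0,0,0,1],[0,0,-0.1867,0,0,0,1],[0,0,-0.1867,0,0,0,1]]])

```text
clock: 8.57
position: [536.6, -8.2, 225.4]
ee_rot: [0.101, 0.995, 0.0, -0.0]
contact_force: [0.1, 1.1, -0.3]
opening: 1.004
finger_force: 0.0
```

Run:
```python
from h import *
snap("wrist","w3",(60,50,460,350),2)
c=camrig.get_calibration("wrist");print(proj("wrist",(536.5,-7.7,110),c))
print(delta((500,-372,200),-0.2+np.pi/2),readout.sense()["position"])
```

```text
[255.43769517 194.31584607]
(array([ -37.5, -363.8,   24.5]), array([-0.0002, -0.0023, -0.0018])) [536.22443955  -8.10602581 224.49444876]
```

View pics/w3.png

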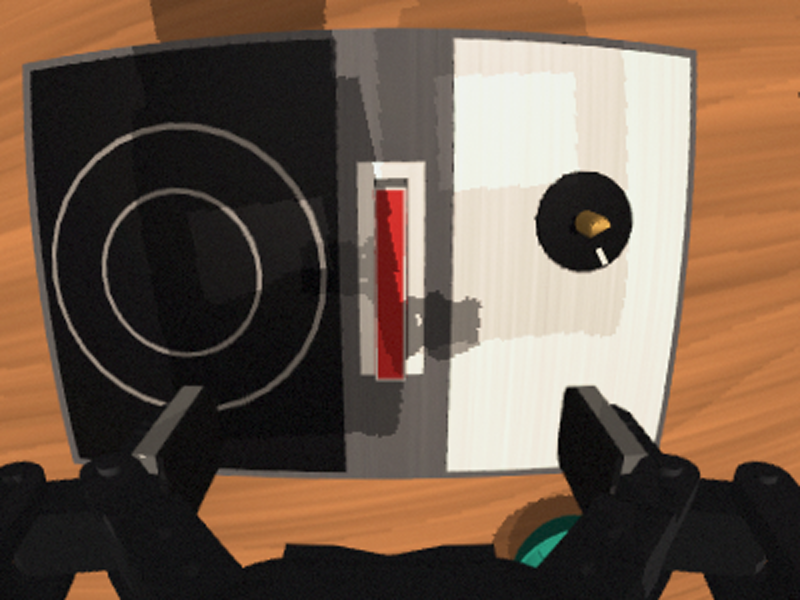

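The cassette stands home in the slot (red top at crop (391,285)). The bezel is centred near (584,221), with its tick at (601,256).

Create bez.py:
```python
from h import *
import pickle,sys
def bez(fn,cx,cy,rad):
    c=pickle.load(open(f"pics/{fn}.pkl","rb"));im=np.load(f"pics/{fn}.npy").astype(int)
    v,u=np.mgrid[:384,:512];near=np.hypot(u-cx,v-cy)<rad
    mx=im.max(2);d=((mx<90)&near).astype(np.uint8)
    n,l,st,ce=cv2.connectedComponentsWithStats(d);i=1+np.argmax(st[1:,4])
    cn,_=cv2.findContours((l==i).astype(np.uint8),cv2.RETR_EXTERNAL,cv2.CHAIN_APPROX_NONE)
    h=cv2.convexHull(max(cn,key=len))[:,0]
    P=np.array([bp("wrist",p,84,c)[:2] for p in h],np.float32);o,r,a=cv2.fitEllipse(P)
    print("bezel",np.round(o,1),"diam",np.round(r,1))
    Q=np.array([bp("wrist",p,84,c)[:2] for p in zip(u[near],v[near])]);rr=np.hypot(*(Q-o).T)
    g=im[near];w=(rr<24)&(g.min(1)>130)
    t=Q[w].mean(0);print("tick",w.sum(),t.round(1),"yaw",np.arctan2(*(t-o)[::-1]))
    b=(rr<24)&(g.max(1)>80)&(g[:,2]>1.3*g[:,0]);T=np.array([bp("wrist",p,106,c)[:2] for p in np.c_[u[near],v[near]][b]])
    print("brass bbox z106",T.min(0).round(1),T.max(0).round(1))
if __name__=="__main__":
    bez("w3",60+292,50+110.7,29)
```

```bash
python3 bez.py
```

```text
bezel [529.   92.1] diam [50.4 51.2]
tick 21 [547.7  98.8] yaw 0.3425659499407961
brass bbox z106 [519.8  81.3] [531.4  97. ]
```

Scaled: -364 mm is -0.4853, -350 mm is -0.4667.

Call:
send_path(ticks=[[[-0.0067,-0.0533,0,0,0,0,1],[-0.0133,-0.12,0,0,0,0,1],[-0.02,-0.1933,0,0,0,0,1],[-0.0267,-0.2667,0,0,0,0,1],[-0.0333,-0.34,0,0,0,0,1],[-0.04,-0.4133,0.0107,0,0,0,1],[-0.0493,-0.4667,0.024,0,0,0,1],[-0.0493,-0.4853,0.032,0,0,0,1],[-0.0493,-0.4853,0.032,0,0,0,1],[-0.0493,-0.4853,0.032,0,0,0,1]]])

```text
clock: 9.88
position: [500.5, -370.9, 201.6]
ee_rot: [0.1, 0.995, 0.0, -0.0]
contact_force: [-0.3, 0.2, 0.3]
opening: 1.001
finger_force: 0.0
```

Run:
```python
from h import *
snap("wrist","w4",(130,80,380,268),3)
c=camrig.get_calibration("wrist");print(proj("wrist",(492,-371,38),c))
```

```text
[253.0514789  173.96793685]
```

View pics/w4.png

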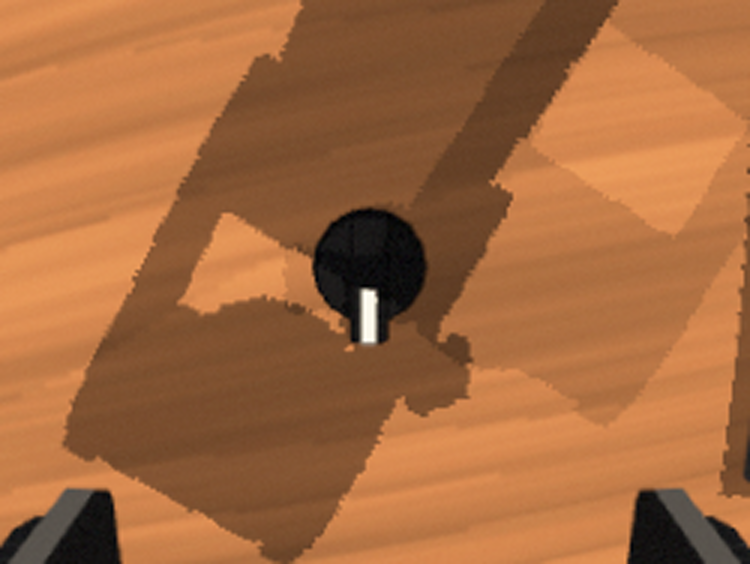

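The knob's skirt circle is at crop (370,263) with radius 55. The white line on top of the bar runs from (369,290) to (369,343).

Run:
```python
from h import *
import pickle
c=pickle.load(open("pics/w4.pkl","rb"));B=lambda p,z:bp("wrist",(p[0]/3+130-.33,p[1]/3+80-.33),z,c)[:2]
im=np.load("pics/w4.npy").astype(int)
print("skirt",[B(p,14).round(1) for p in[(314,263),(426,263),(370,208)]],"c",B((370,264),14))
w=im[160:205,245:260].min(2)>140;v,u=np.where(w);Q=np.array([bp("wrist",(a+245,b+160),38,c)[:2] for a,b in zip(u,v)])
l=cv2.fitLine(Q.astype(np.float32),cv2.DIST_L2,0,.01,.01).ravel();print("line",l,np.arctan2(l[1],l[0]),Q.mean(0),len(Q))
e=[B(p,38) for p in[(350,343),(388,343)]];print("end",np.round(e,1),np.mean(e,0))
d=np.diff(e,axis=0)[0];print("endyaw",np.arctan2(d[1],d[0])-np.pi/2)
```

```text
skirt [array([ 484.4, -390.9]), array([ 492.7, -349.9]), array([ 468.3, -366.3])] c [ 488.97761709 -370.47967417]
line [ 9.7808063e-01 -2.0822652e-01  5.0282599e+02 -3.7369656e+02] -0.20976138 [ 502.82599185 -373.69655885] 71
end [[ 511.4 -382.2]
 [ 514.1 -369. ]] [ 512.73051562 -375.5959735 ]
endyaw -0.20076653526251387
```

Run:
```python
from h import *
print(delta((489.8,-370.7,17.5),-0.205+np.pi/2))
```

```text
(array([ 10.8,  -2. , 184.6]), array([0.0003, 0.0002, 0.0048]))
```

Scaled: 178 mm is 0.2373, 165 mm is 0.22, 0.005 rad is 0.0013.

Call:
send_path(ticks=[[[0.004,-0.0013,0.0533,0,0,0.0013,1],[0.008,-0.0027,0.12,0,0,0.0013,0.8],[0.014,-0.0027,0.18,0,0,0.0013,0.6],[0.014,-0.0027,0.22,0,0,0.0013,0.6],[0.014,-0.0027,0.2373,0,0,0.0013,0.5],[0.014,-0.0027,0.2373,0,0,0.0013,0.5],[0.014,-0.0027,0.2373,0,0,0.0013,0.5]]])

```text
clock: 10.8
position: [490.9, -372.8, 25.9]
ee_rot: [0.103, 0.995, -0.001, 0.001]
contact_force: [0.3, -1.1, 0.7]
opening: 0.499
finger_force: 0.0
```

Run:
```python
from h import *
print(delta((489.8,-370.7,17.5),-0.205+np.pi/2))
```

```text
(array([1.6, 1.9, 8.4]), array([-0.0017,  0.003 , -0.0014]))
```

Scaled: 8 mm is 0.0107, 4 mm is 0.0053.

Call:
send_path(ticks=[[[0.0011,0.0016,0.0053,0,0,0,0.4],[0.0011,0.0016,0.0107,0,0,0,0.4],[0.0011,0.0016,0.0107,0,0,0,0.4],[0.0011,0.0016,0.0107,0,0,0,0],[0.0011,0.0016,0.0107,0,0,0,0],[0.0011,0.0016,0.0107,0,0,0,0],[0.0011,0.0016,0.0107,0,0,0,0]]])

```text
clock: 11.68
position: [489.3, -370.9, 16.0]
ee_rot: [0.103, 0.995, -0.0, 0.0]
contact_force: [-1.0, 0.5, 0.4]
opening: 0.146
finger_force: 60.5
```

Scaled: -185 mm is -0.2467, -175 mm is -0.2333.

Call:
send_path(ticks=[[[0,0,-0.04,0,0,0,0],[0,0,-0.1067,0,0,0,0],[0,0,-0.1733,0,0,0,0],[0,0,-0.2333,0,0,0,0],[0,0,-0.2467,0,0,0,0],[0,0,-0.2467,0,0,0,0]]])

```text
clock: 12.42
position: [489.0, -370.6, 200.5]
ee_rot: [0.103, 0.995, 0.0, -0.0]
contact_force: [0.4, -0.3, -2.1]
opening: 0.148
finger_force: 60.2
```

Run:
```python
from h import *
print(delta((585.5,112,180),0.343+np.pi/2),readout.sense()["joint_positions"])
```

```text
(array([  4.7, 492.2,  20.5]), array([ 0.    , -0.    , -0.5498])) [-7.36046150e-01  6.56413366e-02  1.76523761e+00  1.15344563e-05
  1.31075425e+00 -2.10003983e+00]
```

Scaled: 492 mm is 0.656, 200 mm is 0.2667, -0.55 rad is -0.1375.

Call:
send_path(ticks=[[[0,0.0533,0,0,0,-0.0125,0],[0,0.12,0,0,0,-0.025,0],[0,0.1933,0,0,0,-0.04,0],[0,0.2667,0,0,0,-0.055,0],[0,0.34,0,0,0,-0.07,0],[0,0.4133,0,0,0,-0.0875,0],[0.0027,0.4867,0,0,0,-0.105,0],[0.0053,0.56,0,0,0,-0.12,0],[0.0063,0.6267,0.0133,0,0,-0.1325,0],[0.0063,0.6533,0.0267,0,0,-0.1375,0],[0.0063,0.656,0.0267,0,0,-0.1375,0],[0.0063,0.656,0.0267,0,0,-0.1375,0]]])

```text
clock: 13.92
position: [585.1, 110.7, 179.9]
ee_rot: [-0.17, 0.985, -0.0, -0.001]
contact_force: [0.2, 0.0, -0.6]
opening: 0.15
finger_force: 60.2
```

Call:
send_path(ticks=[[[0,0,0,0,0,0,0],[0,0,0,0,0,0,0]]])

```text
clock: 14.18
position: [585.8, 110.7, 181.4]
ee_rot: [-0.17, 0.985, -0.0, 0.0]
contact_force: [-0.2, 0.5, -0.0]
opening: 0.15
finger_force: 60.2
```

Run:
```python
from h import *
snap("wrist","w5",(130,30,380,218),3)
c=camrig.get_calibration("wrist");print(proj("wrist",(529,92,84),c),proj("wrist",(529,92,106),c))
```

```text
[257.08061395 127.09842573] [257.32242242 127.99822068]
```

View pics/w5.png

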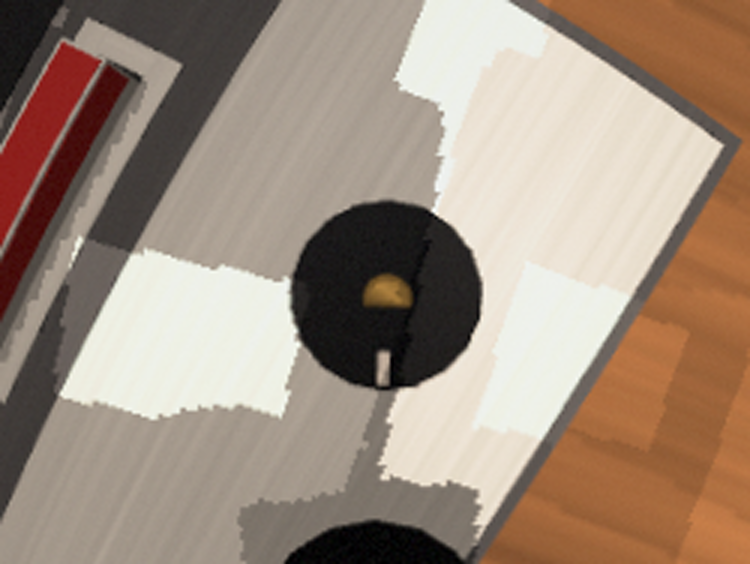

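Run:
```python
from bez import *
bez("w5",130+387/3,30+294/3,36)
c=pickle.load(open("pics/w5.pkl","rb"));B=lambda p,z:bp("wrist",(p[0]/3+130-.33,p[1]/3+30-.33),z,c)
s=readout.sense();R=Rn.from_quat(s["ee_rot"]);z=s["position"][2]-16
for p in[(378,521),(288,560),(466,560)]: print(p,R.inv().apply(B(p,z)-s["position"]).round(1))
print(s["position"])
o=B((387,294),84);t=B((383,386),84);print(o,t,np.arctan2(*(t-o)[1::-1]))
for p in [(362,305),(413,305),(388,272)]:print("shaft",B(p,106))
```

```text
bezel [529.5  93. ] diam [50.5 50.6]
tick 20 [547.4  98.6] yaw 0.30222135361912633
brass bbox z106 [524.   87.5] [531.7  98.5]
(378, 521) [20.5 -0.3 16. ]
(288, 560) [ 12.9 -17.2  16. ]
(466, 560) [12.9 16.2 16. ]
[585.7424504  110.87182546 181.34996938]
[529.03656441  93.17740696  84.        ] [552.80910225 100.53781922  84.        ] 0.30025737865902086
shaft [533.02388183  87.87923933 106.        ]
shaft [528.86771965  99.48570115 106.        ]
shaft [523.3464934   91.09277637 106.        ]
```

The shaft sits at crop (388,294) with its flat and tick pointing down the image, and the held knob's skirt is at the bottom. The shaft centre works out to about (529.2, 93.1) with yaw 0.32.

Run:
```python
from h import *
print(delta((528.2,93.1,128),0.32+np.pi/2))
```

```text
(array([60.2,  2.6, 53.3]), array([-0.0003,  0.0008,  0.0218]))
```

Scaled: 60.2 mm is 0.0803, 53 mm is 0.0707, 0.022 rad is 0.0055.

Call:
send_path(ticks=[[[0.02,0.0008,0,0,0,0.005,0],[0.0467,0.002,0.0067,0,0,0.0055,0],[0.0693,0.0031,0.0267,0,0,0.0055,0],[0.0803,0.0035,0.0533,0,0,0.0055,0],[0.0803,0.0035,0.0667,0,0,0.0055,0],[0.0803,0.0035,0.0707,0,0,0.0055,0],[0.0803,0.0035,0.0707,0,0,0.0055,0],[0.0803,0.0035,0.0707,0,0,0.0055,0]]])

```text
clock: 15.22
position: [528.8, 94.1, 128.5]
ee_rot: [-0.16, 0.987, -0.0, 0.001]
contact_force: [0.1, -0.0, 0.1]
opening: 0.15
finger_force: 60.2
```

Run:
```python
from h import *
print(delta((528.2,93.1,106),0.32+np.pi/2))
```

```text
(array([ 0.9, -0.7, 22.5]), array([-0.0003,  0.0012,  0.0013]))
```

Scaled: 10 mm is 0.0133, 8 mm is 0.0107.

Call:
send_path(ticks=[[[0.0005,-0.0004,0.004,0,0,0,0],[0.0005,-0.0004,0.008,0,0,0,0],[0.0005,-0.0004,0.0107,0,0,0,0],[0.0005,-0.0004,0.0133,0,0,0,0],[0.0005,-0.0004,0.0133,0,0,0,0]]])

```text
clock: 15.85
position: [527.5, 93.5, 117.6]
ee_rot: [-0.16, 0.987, 0.0, -0.0]
contact_force: [0.3, -0.3, -0.5]
opening: 0.153
finger_force: 60.2
```

Scaled: 4 mm is 0.0053, 2 mm is 0.0027.

Call:
send_path(ticks=[[[0,0,0.0027,0,0,0,0],[0,0,0.0053,0,0,0,0],[0,0,0.0053,0,0,0,0]]])

```text
clock: 16.23
position: [527.5, 93.5, 113.6]
ee_rot: [-0.16, 0.987, 0.0, -0.0]
contact_force: [-0.7, -0.8, -1.0]
opening: 0.144
finger_force: 60.2
```

Call:
send_path(ticks=[[[0,0,0.0027,0,0,0,0],[0,0,0.0053,0,0,0,0],[0,0,0.0053,0,0,0,0]]])

```text
clock: 16.6
position: [527.5, 93.5, 109.5]
ee_rot: [-0.16, 0.987, 0.0, -0.0]
contact_force: [-0.2, -0.1, -1.0]
opening: 0.148
finger_force: 60.2
```

Scaled: 3 mm is 0.004, 1.5 mm is 0.002.

Call:
send_path(ticks=[[[0,0,0.002,0,0,0,0],[0,0,0.004,0,0,0,0],[0,0,0.004,0,0,0,0]]])

```text
clock: 16.98
position: [527.9, 93.5, 107.5]
ee_rot: [-0.16, 0.987, -0.0, 0.0]
contact_force: [-2.2, 0.3, 3.3]
opening: 0.153
finger_force: 60.7
```

Call:
send_path(ticks=[[[0,0,0.002,0,0,0,0],[0,0,0.004,0,0,0,0],[0,0,0.004,0,0,0,0]]])

```text
clock: 17.35
position: [527.9, 93.5, 104.5]
ee_rot: [-0.16, 0.987, -0.0, 0.0]
contact_force: [-2.9, 0.3, 5.9]
opening: 0.149
finger_force: 61.0
```

Scaled: 3 mm is 0.004, 1.5 mm is 0.002.

Call:
send_path(ticks=[[[0,0,0.002,0,0,0,0],[0,0,0.004,0,0,0,0],[0,0,0.004,0,0,0,0]]])

```text
clock: 17.73
position: [528.0, 93.5, 102.0]
ee_rot: [-0.16, 0.987, -0.0, 0.0]
contact_force: [-4.4, -1.6, 8.1]
opening: 0.145
finger_force: 61.7
```

Call:
send_path(ticks=[[[0,0,0.002,0,0,0,0],[0,0,0.004,0,0,0,0],[0,0,0.004,0,0,0,0]]])

```text
clock: 18.1
position: [528.2, 93.6, 101.5]
ee_rot: [-0.16, 0.987, -0.0, -0.0]
contact_force: [-11.6, -0.4, 21.4]
opening: 0.15
finger_force: 63.4
```

Call:
send_path(ticks=[[[0,0,0,0,0,0,0],[0,0,0,0,0,0,0],[0,0,0,0,0,0,0],[0,0,0,0,0,0,0]]])

```text
clock: 18.6
position: [528.2, 93.6, 101.5]
ee_rot: [-0.16, 0.987, -0.0, 0.0]
contact_force: [-11.4, -0.8, 20.9]
opening: 0.151
finger_force: 63.4
```

Run:
```python
from h import *
snap("wrist","w6",(0,0,512,384),1.5)
```

```text
(no output)
```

View pics/w6.png

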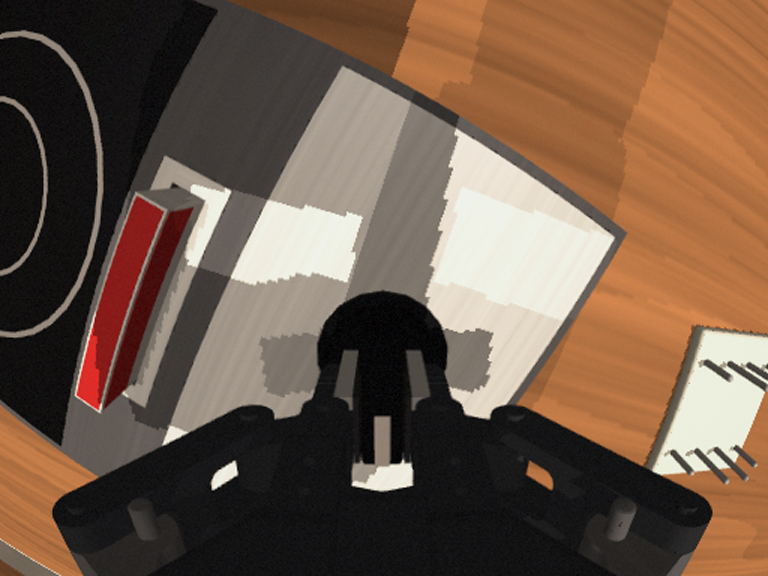

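The knob is seated on the bezel with its white line at (382,440), pointing the tick's way. The cassette stands home at (140,290), clear of the fingers.

```bash
python3 -c "
from station import arm, camrig, readout, hand_in
print(hand_in())"
```

```text
the job is handed in; nothing more can be done
None
```

I handed the job in at about 18.6 s: the cassette is home in the slot, and the knob is on the D-shaft with its line to the tick, still gripped and pressed to the stop at about 21 N; the hand-in call gave no verdict.

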